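# Stand the full jar over the hidden crossbar of a floating tub board

## Task

The white board on the black tub floats on soft springs and rocks, except where a crossbar hidden underneath carries it. With closed fingers press along the board, with about 5 N each time, until you find the place where it does not give, and press there for a moment to make sure; then stand the green jar with the red lid upright on the board right over the crossbar, so that the board stays level, and let go. Never load the board with more than 20 N, and leave the other things on the table where they are.

Things in the scene. Friction and masses are not known exactly. Their poses are not given: they have to be found in the camera images.
- board: White board in the black tub, 145 mm (x) by 410 mm (y) by 8 mm; origin mid top face, 75 mm above the table at rest, y along it. It sinks (150 N/m) and rocks about its x (3 N m/rad) on soft springs and comes back. Pressed with 5 N over the crossbar it gives under 2 mm and stays level, elsewhere more, the farther the more. The jar tilts it over 0.02 rad if more than about 20 mm off the crossbar.
- tub: Fixed black tub under the board, 165 mm (x) by 430 mm (y), rim 70 mm high; origin on the table under its middle. In it, unseen under the board, stands one firm rubber-topped crossbar, 24 mm wide, running along the tub's x under the middle 120 mm of the board's width; its centre line lies anywhere up to 120 mm either side of the middle along the tub's y.
- jar_mid (a point): Centre (half-way up) of the full green glass jar with a red lid, 56 mm across, 100 mm tall, about 0.7 kg, standing on the table in front of the tub, left or right; z up.
- pot: white lidded pot beside the jar, 60 mm across, 85 mm tall; origin at its underside; leave it where it is
- pliers: red and black pliers lying flat in front, about 135 mm long; origin at its underside; leave it where it is
- scissors: orange-handled scissors lying at the right; origin at its underside; leave it where it is
- water: clear water bottle with a blue band at the left, 190 mm tall; origin at its underside; leave it where it is
- bowl: blue bowl at the right, 130 mm across; origin at its underside; leave it where it is
Things that resemble listed ones, but are neither listed nor needed, are in the scene too. Leave any blue or turquoise look-alike of the part that bears jar_mid alone.

How it is judged:
On the way, in this order (a step that is already met when the one before it is completed fails the run):
1. with the fingers, press the board with more than 3 N where it stays level (within 0.012 rad), for 0.3 s: the crossbar is found (contact force between the fingers and board above 3 N and angle between board's own z axis and vertical below 0.012 rad), for 0.3 s.
2. lift the jar off the table (height (world z) of jar_mid above 0.09 m), for 0.1 s.
At the end, for the whole second after the job is handed in: The jar stands upright (within 0.06 rad) on the board, let go, and the board stays level within 0.02 rad, which it does only if the jar stands over the hidden crossbar (within about 20 mm of its centre line) (angle between board's own z axis and vertical below 0.02 rad and angle between jar_mid's own z axis and vertical below 0.06 rad and z of jar_mid in the frame of board between 0.045 and 0.055 m and x of jar_mid in the frame of board between -0.072 and 0.072 m and contact force between jar and board above 3 N); the robot touches nothing.
It fails at once if more than 20 N between fingers and board (contact force between the fingers and board above 20 N).
It fails at once if more than 20 N between the jar and the board (contact force between jar and board above 20 N).
It fails at once if another thing on the table moved more than 30 mm (distance of any of pot, pliers, scissors, water, bowl from where it was at the start of the episode above 0.03 m).
It also fails if it takes over 72 s, if anything falls off the work surface, if the arm or the gripper's body presses on something with over 40 N, if the wrist force passes 120 N, or if a joint passes its speed limit or range.

## Robot

A 6-joint arm with a two-finger parallel gripper is mounted at the origin on the work surface. World frame = base frame: x ahead of the robot, y to its left, z up, the work surface at z = 0. Lengths are in m, angles in rad, forces in N, time in s.
With the tool pointing down it reaches from about 0.3 to 1 m from the base axis. Payload 5.1 kg.
Tool frame: the origin (TCP) lies between the finger pads; the fingertips stand 17 mm ahead of it and the grasp point (between the pads) lies 2 mm behind it; x points along the fingers, y is the direction in which the jaws open and shut, and the axes are right-handed (so a half turn about x gives the same grasp; the last joint's range is limited). The gripper opens to 95 mm and grips with 3 to 60 N. Pads are 20 mm wide; open, the fingers measure 119 mm over their backs; the gripper's body (75 mm by 180 mm) begins 59 mm behind the grasp point.
Start: joints at [-1.298, 0.124, 1.65, -0, 1.367, -0.083], TCP at [0.226, -0.609, 0.232] pointing down, gripper open.
Joint ranges: [-2.61, 2.61], [-1.02, 2.33], [0.03, 2.71], [-1.35, 4.49], [0.32, 2.68], [-2.91, 2.91]. Speed limits (rad/s): [2.57, 2.57, 3.14, 3.14, 3.14, 3.14].

## Interface

Orientations are given as a unit quaternion [w, x, y, z].
In Python, from station import r gives the robot as it stands.
- The arm moves only by the tool arm_command, never from a script. Its argument "targets" is a list of rows, each an object of numbers: "dx", "dy", "dz": the shift along the world's x, y, z in mm; "yaw": the turn about the world's z in rad; "claw": the gripper's target within -1 to 1 (fully open at 1, half-way at 0, shut at -1). In form: [{"dx": .., "dy": .., "dz": .., "yaw": .., "claw": ..}, ...]. A call has 1 to 10 rows; each row shifts and turns the pose as measured when the row begins; what a row does not reach is not made up. A row lasts 1/8 s, in which the tool goes at most 62.5 mm and 10.7 degrees, less where a joint would pass 70% of its speed; a pose out of reach is approached as far as the arm can. A call is refused whole if a number of a shift passes 62.5 or a number of a turn 0.188, either way. A call with a gripper value outside its range is refused whole. The fingers move at their own pace and stop on an object; "grip_force" is the grip in N (left out, the last holds). Time passes only in rows, so rows that do not move let the fingers close. It gives the time, the measured TCP pose, the force and the opening at its end, in the units of the state.
- r.observe(): the state, without advancing time (a new reading comes with each control period).
- r.grab_frame(name): name is "scene" or "top"; returns a dict with "frame" (480x640x3 uint8, blue, green, red), "depth" (480x640 float32, m along the optical axis (not along the pixel's ray), 0 where there is no reading), "intrinsics" (3x3 intrinsics, pixels), "k1" (the pictures are not rectified: a ray, as slopes to the right and down, at radius r is drawn at 1 + k1 r^2 times it, then the intrinsics apply), "position" and "orientation" of the camera in the world. Camera axes: x right, y up, looking along -z (the intrinsics and any distortion apply to the point x, -y, -z); pixel columns grow to the right and rows downward; lengths in m; the calibration is good to about 2 mm. A picture is of the moment at which its call begins.
- r.finish_job(): hands the job in, once; it reports no verdict.
The state is a dict: "t": time; "joints": joint angles; "qvel": joint speeds; "joint_efforts": joint torques, N m; "tool_pos": TCP position; "tcp_rot": TCP orientation; "ft_force": force on the tool from outside, world axes, zero at the start; "moment": the same for the moment, N m; "gripper_width": finger opening in m.
Only numpy, scipy, OpenCV 4.12 (cv2) and the standard library are available. Lean on these libraries where they do the work, as an engineer would, in place of code of your own. Each camera call takes 0.05 s, during which the arm holds its last target. There are 200 camera calls.

## Working session

There is one attempt and no reset: what is moved stays moved. The work goes in short steps, Python scripts to look and compute and a tool call to move; the robot and the scene stay as the last step left them, time stands still between calls to the robot, and variables do not carry over. Pictures are saved under pics/ and viewed, about 8 in all and at most 12, crops included, and the job is handed in when it is done.

Besides the shell and the picture viewer there is one more tool, called after "Request:" as a command line: name --argument value ..., lists and objects as JSON in quotes. arm_command: Moves the arm, as the interface text tells. Its arguments: {"type":"object","properties":{"targets":{"type":"array","items":{"type":"object","properties":{"dx":{"type":"number"},"dy":{"type":"number"},"dz":{"type":"number"},"yaw":{"type":"number"},"claw":{"type":"number"}}}},"grip_force":{"type":"number"}},"required":["targets"]}

```bash
ls; mkdir -p pics; cat > h.py <<'E'
import numpy as np,cv2
from scipy.spatial.transform import Rotation as R
def cam(f):
    q=f["orientation"]; return R.from_quat([q[1],q[2],q[3],q[0]]).as_matrix(),np.array(f["position"])
def rays(f,uv):
    K=np.array(f["intrinsics"]);d=np.zeros(5);d[0]=f["k1"]
    n=cv2.undistortPoints(np.float64(uv).reshape(-1,1,2),K,d).reshape(-1,2)
    return np.c_[n[:,0],-n[:,1],-np.ones(len(n))]
def onplane(f,uv,z):
    M,p=cam(f);w=rays(f,uv)@M.T
    return p+w*((z-p[2])/w[:,2])[:,None]
def cloud(f,uv):
    M,p=cam(f);uv=np.asarray(uv,int);d=f["depth"][uv[:,1],uv[:,0]]
    return p+(rays(f,uv)*d[:,None])@M.T
E
python3 - <<'E'
from station import r
import cv2,numpy as np,pickle
for n in("scene","top"):
    f=r.grab_frame(n);cv2.imwrite(f"pics/{n}0.png",f["frame"]);pickle.dump(f,open(f"{n}0.pkl","wb"))
    print(n,f["position"],f["orientation"],f["k1"],np.array(f["intrinsics"]).tolist())
print(r.observe())
E
```

```text
pics
scene [ 1.11494965 -0.58061573  0.97362729] [0.85129589 0.34232692 0.15370583 0.36671801] -0.1605152006699749 [[581.3551370048144, 0.0, 309.7587108981478], [0.0, 581.3551370048144, 249.72113829951465], [0.0, 0.0, 1.0]]
top [0.42122653 0.0035052  1.41959272] [ 0.71292693  0.01279588 -0.01581122 -0.70094327] -0.12741682955635808 [[578.7235942017527, 0.0, 319.5508644202951], [0.0, 578.7235942017527, 234.80414013554127], [0.0, 0.0, 1.0]]
{'t': 0.1, 'joints': array([-1.29757229e+00,  1.24445802e-01,  1.65151572e+00,  1.16254319e-05,
        1.36748359e+00, -8.26023033e-02]), 'qvel': array([-5.89953856e-04, -1.46949994e-03, -3.21132325e-03,  5.23181989e-04,
       -1.11484784e-03, -7.70979008e-05]), 'joint_efforts': array([ 6.40962062e-04, -4.18882513e+01, -3.61095858e+01,  7.77045800e-02,
        4.61436831e-02, -6.17044566e-05]), 'tool_pos': array([ 0.22626639, -0.60877473,  0.23051894]), 'tcp_rot': array([-0.12448775, -0.69588674, -0.12579246,  0.69600338]), 'ft_force': array([-0.43824083,  0.82985615, -0.57260996]), 'moment': array([ 0.01748349, -0.06389868, -0.01706495]), 'gripper_width': 0.09515544763122961}
```

View pics/top0.png

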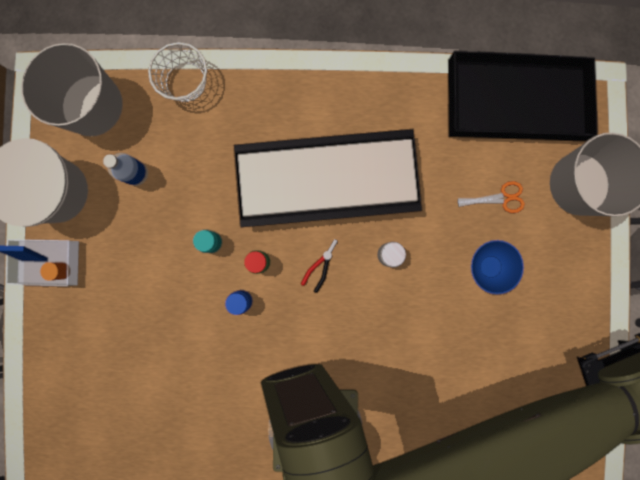

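View pics/scene0.png

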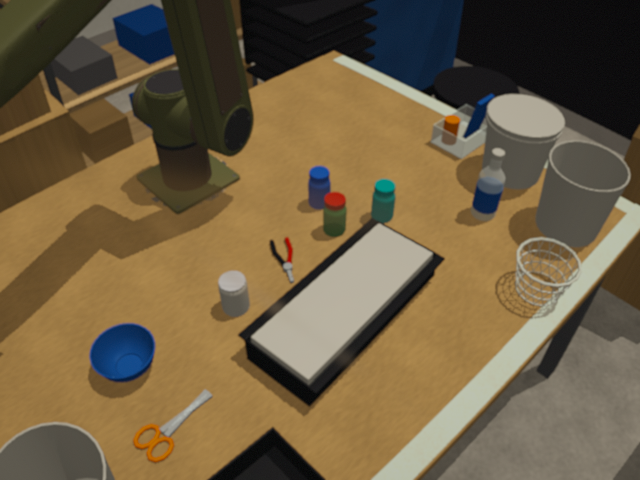

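The top view shows the board at about (328,178). Things that could be taken for the jar are the red lid (256,262), the turquoise jar (207,241), the blue jar (238,302) and the white pot (393,255). In the scene view the one at (335,213) is green with a red lid, so I choose that one.

```bash
python3 - <<'E'
import pickle,cv2,numpy as np
from h import *
T=pickle.load(open("top0.pkl","rb"));S=pickle.load(open("scene0.pkl","rb"))
hsv=cv2.cvtColor(T["frame"],cv2.COLOR_BGR2HSV)
def big(m,roi):
    k=np.zeros_like(m);x0,y0,x1,y1=roi;k[y0:y1,x0:x1]=m[y0:y1,x0:x1]
    c=max(cv2.findContours(k,0,1)[0],key=cv2.contourArea);return c.reshape(-1,2)
b=big(cv2.inRange(hsv,(0,0,150),(180,70,255)),(225,120,435,235))
w=onplane(T,b,.075);rc=cv2.minAreaRect(np.float32(w[:,:2]*1000));print("board",rc,cv2.boxPoints(rc))
m=np.zeros((480,640),np.uint8);cv2.fillPoly(m,[b],1);m=cv2.erode(m,np.ones((9,9)))
uv=np.argwhere(m)[:,::-1];c=cloud(T,uv);print("board z med",np.median(c[:,2]),"plane",np.linalg.lstsq(np.c_[c[:,:2],np.ones(len(c))],c[:,2],rcond=None)[0])
red=cv2.inRange(hsv,(0,120,90),(6,255,255))|cv2.inRange(hsv,(172,120,90),(180,255,255))
j=big(red,(235,240,280,285));(u,v),rad=cv2.minEnclosingCircle(j)
print("lid px",u,v,rad,"xyz",onplane(T,[[u,v]],.1),"width",cv2.minAreaRect(np.float32(onplane(T,j,.1)[:,:2]*1000)))
print("depth z",cloud(T,[[int(u),int(v)]]))
for n,(u,v) in dict(teal=(207,241),blue=(238,302),pot=(393,255)).items(): print(n,cloud(T,[[u,v]]))
print("pliers",onplane(T,[[335,241],[303,284],[318,291]],.01))
# scene lid
hs=cv2.cvtColor(S["frame"],cv2.COLOR_BGR2HSV)
rs=cv2.inRange(hs,(0,120,90),(6,255,255))|cv2.inRange(hs,(172,120,90),(180,255,255))
print("scene lid cloud",np.median(cloud(S,big(rs,(315,185,355,225))),axis=0))
cr=np.hstack([cv2.resize(T["frame"][225:315,190:290],(400,360),interpolation=2),cv2.resize(S["frame"][160:250,290:390],(400,360),interpolation=2)])
cv2.imwrite("pics/crop.png",cr)
E
```

```text
board ((611.7015380859375, -17.268783569335938), (142.53073120117188, 408.5145568847656), 6.200169563293457) [[ 518.7928   178.0969 ]
 [ 562.91327 -228.0281 ]
 [ 704.6103  -212.63446]
 [ 660.4898   193.49054]]
board z med 0.07543305652933185 plane [-0.70462479 -0.0606647   0.50980474]
lid px 254.875 261.875 10.933135032653809 xyz [[0.41039095 0.14478236 0.1       ]] width ((411.2400817871094, 145.6685028076172), (47.879093170166016, 48.03950119018555), 1.0649324655532837)
depth z [[0.41232508 0.14721018 0.0964386 ]]
teal [[0.4560641  0.25556458 0.10132248]]
blue [[0.31851511 0.18114394 0.10356613]]
pot [[ 0.43147367 -0.17207537  0.08635077]]
pliers [[ 0.46386905 -0.03992816  0.01      ]
 [ 0.35795039  0.03619466  0.01      ]
 [ 0.34156597 -0.00056077  0.01      ]]
scene lid cloud [0.41236307 0.13974682 0.09820164]
```

View pics/crop.png

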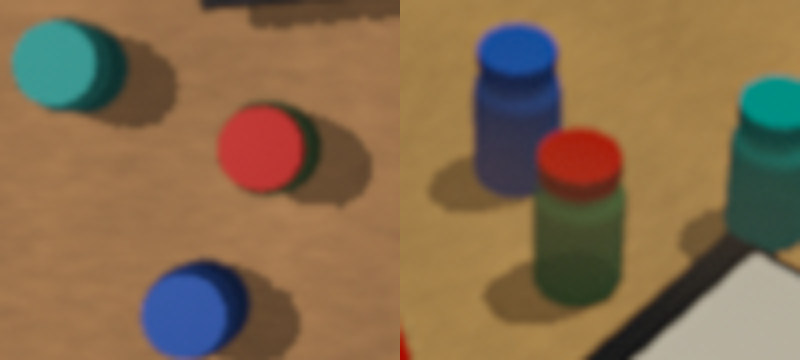

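The crop shows the red-lidded green jar, with its lid at about (255,262) in the top view. It is 100 mm high and both cameras agree on it to within 6 mm. The neighbouring blue and turquoise jars are clearly different. Next I move above the middle of the board with closed fingers.

Request:
arm_command --targets '[{"dx": 38, "dy": 58, "claw": -1}, {"dx": 38, "dy": 58, "claw": -1}, {"dx": 38, "dy": 58, "claw": -1}, {"dx": 38, "dy": 58, "claw": -1}, {"dx": 38, "dy": 58, "claw": -1}, {"dx": 38, "dy": 58, "claw": -1}, {"dx": 38, "dy": 58, "claw": -1}, {"dx": 38, "dy": 58, "claw": -1}, {"dx": 38, "dy": 58, "claw": -1}, {"dx": 38, "dy": 58, "claw": -1}]'

```text
invalid input
```

Request:
arm_command --targets '[{"dx": 38, "dy": 58, "dz": 0, "yaw": 0, "claw": -1}, {"dx": 38, "dy": 58, "dz": 0, "yaw": 0, "claw": -1}, {"dx": 38, "dy": 58, "dz": 0, "yaw": 0, "claw": -1}, {"dx": 38, "dy": 58, "dz": 0, "yaw": 0, "claw": -1}, {"dx": 38, "dy": 58, "dz": 0, "yaw": 0, "claw": -1}, {"dx": 38, "dy": 58, "dz": 0, "yaw": 0, "claw": -1}, {"dx": 38, "dy": 58, "dz": 0, "yaw": 0, "claw": -1}, {"dx": 38, "dy": 58, "dz": 0, "yaw": 0, "claw": -1}]'

```text
t: 1.1
tool_pos: [0.4977, -0.187, 0.2265]
tcp_rot: [-0.12, -0.696, -0.124, 0.697]
ft_force: [0.4, 0.0, 0.3]
gripper_width: 0.0204
```

Request:
arm_command --targets '[{"dx": 38, "dy": 57, "dz": -20, "yaw": 0, "claw": -1}, {"dx": 38, "dy": 57, "dz": -30, "yaw": 0, "claw": -1}, {"dx": 36, "dy": 55, "dz": -30, "yaw": 0, "claw": -1}, {"dx": 0, "dy": 0, "dz": -30, "yaw": 0, "claw": -1}, {"dx": 0, "dy": 0, "dz": -8, "yaw": 0, "claw": -1}, {"dx": 0, "dy": 0, "dz": 0, "yaw": 0, "claw": -1}]'

```text
t: 1.85
tool_pos: [0.594, -0.0369, 0.1179]
tcp_rot: [-0.122, -0.696, -0.126, 0.697]
ft_force: [-0.2, -0.3, 0.1]
gripper_width: 0.0006
```

Request:
arm_command --targets '[{"dx": 18, "dy": 20, "dz": -10, "yaw": 0, "claw": -1}, {"dx": 5, "dy": 5, "dz": -8, "yaw": 0, "claw": -1}, {"dx": 0, "dy": 0, "dz": -3, "yaw": 0, "claw": -1}, {"dx": 0, "dy": 0, "dz": -3, "yaw": 0, "claw": -1}]'

```text
t: 2.35
tool_pos: [0.619, -0.0149, 0.0981]
tcp_rot: [0.122, 0.698, 0.124, -0.695]
ft_force: [0.1, -0.0, 0.2]
gripper_width: 0.0009
```

Request:
arm_command --targets '[{"dx": 0, "dy": 0, "dz": -2, "yaw": 0, "claw": -1}, {"dx": 0, "dy": 0, "dz": -2, "yaw": 0, "claw": -1}]'

```text
t: 2.6
tool_pos: [0.6187, -0.0159, 0.0945]
tcp_rot: [0.122, 0.698, 0.123, -0.694]
ft_force: [-0.6, -0.3, -0.2]
gripper_width: 0.0005
```

Request:
arm_command --targets '[{"dx": 0, "dy": 0, "dz": -2, "yaw": 0, "claw": -1}]'

```text
t: 2.72
tool_pos: [0.6186, -0.016, 0.0925]
tcp_rot: [0.122, 0.698, 0.123, -0.694]
ft_force: [0.1, 0.6, 0.3]
gripper_width: 0.0004
```

Request:
arm_command --targets '[{"dx": 0, "dy": 0, "dz": -2, "yaw": 0, "claw": -1}]'

```text
t: 2.85
tool_pos: [0.6187, -0.0161, 0.0908]
tcp_rot: [0.122, 0.698, 0.123, -0.694]
ft_force: [-1.9, -0.2, 4.4]
gripper_width: 0.0002
```

Request:
arm_command --targets '[{"dx": 0, "dy": 0, "dz": -1.5, "yaw": 0, "claw": -1}]'

```text
t: 2.98
tool_pos: [0.6188, -0.0161, 0.09]
tcp_rot: [0.122, 0.698, 0.123, -0.694]
ft_force: [-2.4, 1.0, 6.6]
gripper_width: 0.0005
```

Request:
arm_command --targets '[{"dx": 0, "dy": 0, "dz": -1.5, "yaw": 0, "claw": -1}]'

```text
t: 3.1
tool_pos: [0.6188, -0.0161, 0.0894]
tcp_rot: [0.122, 0.698, 0.123, -0.695]
ft_force: [-3.9, -0.1, 7.3]
gripper_width: 0.0001
```

Request:
arm_command --targets '[{"dx": 0, "dy": 0, "dz": -1.5, "yaw": 0, "claw": -1}]'

```text
t: 3.22
tool_pos: [0.6188, -0.0161, 0.0891]
tcp_rot: [0.122, 0.698, 0.123, -0.695]
ft_force: [-4.4, -0.3, 8.8]
gripper_width: 0.0004
```

```bash
cat >> h.py <<'E'
def tilt(f,c=(.612,-.017),a=np.radians(6.2)):
    """robust plane of board -> slope along board y (rad), height at middle"""
    uv=np.argwhere(np.ones((480,640)))[:,::-1];uv=uv[f["depth"][uv[:,1],uv[:,0]]>0]
    p=cloud(f,uv);d=p[:,:2]-c
    bx=d@[np.cos(a),np.sin(a)];by=d@[-np.sin(a),np.cos(a)]
    k=(abs(bx)<.06)&(abs(by)<.19)&(abs(p[:,2]-.075)<.025)
    A=np.c_[by,bx,np.ones(len(by))][k];z=p[k,2];s=np.ones(len(z),bool)
    for t in(.02,.01,.006,.004,.004,.004):
        q=np.linalg.lstsq(A[s],z[s],rcond=None)[0];s=abs(A@q-z)<t
    return np.round(q,4),s.sum(),np.round(np.std((A@q-z)[s]),4)
E
python3 - <<'E'
from h import *;from station import r;import pickle
for n in("scene","top"):
    print(n,"rest",tilt(pickle.load(open(n+"0.pkl","rb"))),"now",tilt(r.grab_frame(n)))
print(r.observe()["tool_pos"],r.observe()["ft_force"],r.observe()["moment"])
E
```

```text
scene rest (array([ 0.0023, -0.0023,  0.0749]), np.int64(8537), np.float64(0.0016)) now (array([ 0.0507, -0.0015,  0.0716]), np.int64(6734), np.float64(0.0017))
top rest (array([-0.0002, -0.0019,  0.0755]), np.int64(7028), np.float64(0.002)) now (array([ 0.0499, -0.0025,  0.072 ]), np.int64(3898), np.float64(0.002))
[ 0.61883338 -0.01608349  0.08915784] [-4.67598811  0.20791056  7.13716725] [ 0.05818411  0.74875421 -0.0271368 ]
```

Both cameras show the same tilt (0.05 rad, +y end up), so the bar lies toward +y, about 30–40 mm away by the moment balance. I lift, shift and press there.

Request:
arm_command --targets '[{"dx": 0, "dy": 0, "dz": 10, "yaw": 0, "claw": -1}, {"dx": -5, "dy": 18, "dz": 2, "yaw": 0, "claw": -1}, {"dx": -3, "dy": 17, "dz": 0, "yaw": 0, "claw": -1}, {"dx": 0, "dy": 0, "dz": 0, "yaw": 0, "claw": -1}]'

```text
t: 3.82
tool_pos: [0.6101, 0.022, 0.1014]
tcp_rot: [0.122, 0.698, 0.124, -0.695]
ft_force: [-0.1, 0.4, 0.8]
gripper_width: 0.0004
```

Request:
arm_command --targets '[{"dx": 0, "dy": -1, "dz": -4, "yaw": 0, "claw": -1}, {"dx": 0, "dy": 0, "dz": -3, "yaw": 0, "claw": -1}, {"dx": 0, "dy": 0, "dz": -2, "yaw": 0, "claw": -1}]'

```text
t: 4.2
tool_pos: [0.6097, 0.0212, 0.0912]
tcp_rot: [0.122, 0.698, 0.124, -0.695]
ft_force: [-1.0, 1.4, 4.0]
gripper_width: 0.0004
```

Request:
arm_command --targets '[{"dx": 0, "dy": 0, "dz": -1.5, "yaw": 0, "claw": -1}]'

```text
t: 4.32
tool_pos: [0.6098, 0.0212, 0.0904]
tcp_rot: [0.122, 0.698, 0.124, -0.695]
ft_force: [-3.8, 2.0, 9.1]
gripper_width: 0.0003
```

Request:
arm_command --targets '[{"dx": 0, "dy": 0, "dz": -1, "yaw": 0, "claw": -1}]'

```text
t: 4.45
tool_pos: [0.6098, 0.0212, 0.0906]
tcp_rot: [0.121, 0.697, 0.124, -0.695]
ft_force: [-4.5, 1.9, 7.6]
gripper_width: 0.0003
```

```bash
cat > t.py <<'E'
from h import *;from station import r
for n in("scene","top"): print(n,tilt(r.grab_frame(n)))
o=r.observe();print(o["tool_pos"],o["ft_force"],o["t"])
E
python3 t.py
```

```text
scene (array([ 0.0026, -0.0032,  0.0732]), np.int64(7049), np.float64(0.0016))
top (array([0.0006, 0.0008, 0.0738]), np.int64(3917), np.float64(0.002))
[0.60981118 0.0211916  0.0906366 ] [-3.28157066  1.63766211  7.00694966] 4.55
```

Request:
arm_command --targets '[{"dx": 0, "dy": 0, "dz": -0.5, "yaw": 0, "claw": -1}, {"dx": 0, "dy": 0, "dz": -0.5, "yaw": 0, "claw": -1}, {"dx": 0, "dy": 0, "dz": -0.5, "yaw": 0, "claw": -1}, {"dx": 0, "dy": 0, "dz": -0.5, "yaw": 0, "claw": -1}]'

```text
t: 5.05
tool_pos: [0.6099, 0.0211, 0.0909]
tcp_rot: [0.12, 0.697, 0.124, -0.696]
ft_force: [-2.8, 1.6, 4.5]
gripper_width: 0.0003
```

```bash
python3 t.py
```

```text
scene (array([ 0.002 , -0.0023,  0.0735]), np.int64(7008), np.float64(0.0016))
top (array([ 0.0013, -0.0016,  0.0741]), np.int64(3901), np.float64(0.002))
[0.60991878 0.02112437 0.09089184] [-3.40443936  1.35276896  6.10736007] 5.15
```

Request:
arm_command --targets '[{"dx": 0, "dy": 0, "dz": 10, "yaw": 0, "claw": -1}, {"dx": -2, "dy": 20, "dz": 0, "yaw": 0, "claw": -1}, {"dx": 0, "dy": 5, "dz": 0, "yaw": 0, "claw": -1}, {"dx": 0, "dy": 0, "dz": -3, "yaw": 0, "claw": -1}, {"dx": 0, "dy": 0, "dz": -3, "yaw": 0, "claw": -1}]'

```text
t: 5.78
tool_pos: [0.6077, 0.0479, 0.0935]
tcp_rot: [0.121, 0.697, 0.124, -0.695]
ft_force: [-0.3, -0.7, -1.5]
gripper_width: 0.0005
```

Level under 5–9 N for about 0.7 s, so the crossbar is found. Next is one press on its far side to bracket the centre line.

Request:
arm_command --targets '[{"dx": 0, "dy": 0, "dz": -2, "yaw": 0, "claw": -1}, {"dx": 0, "dy": 0, "dz": -1.5, "yaw": 0, "claw": -1}]'

```text
t: 6.02
tool_pos: [0.6076, 0.0479, 0.0903]
tcp_rot: [0.121, 0.697, 0.124, -0.696]
ft_force: [-3.1, 0.2, 8.2]
gripper_width: 0.0002
```

Request:
arm_command --targets '[{"dx": 0, "dy": 0, "dz": -1.5, "yaw": 0, "claw": -1}]'

```text
t: 6.15
tool_pos: [0.6077, 0.0479, 0.09]
tcp_rot: [0.12, 0.697, 0.124, -0.696]
ft_force: [-4.6, 0.4, 8.5]
gripper_width: 0.0006
```

```bash
python3 t.py
```

```text
scene (array([-0.015 , -0.0032,  0.0739]), np.int64(7126), np.float64(0.0016))
top (array([-0.0175, -0.0005,  0.0744]), np.int64(3958), np.float64(0.002))
[0.6076925  0.04787731 0.09020792] [-5.27089849  1.92467299  8.37379558] 6.25
```

The tilt is −0.017 rad at +65 mm and +0.05 rad at 0, so the bar's centre line is at board y ≈ +39 mm, world (0.608, 0.022). Now the jar.

Request:
arm_command --targets '[{"dx": 0, "dy": 0, "dz": 40, "yaw": 0, "claw": -1}, {"dx": 0, "dy": 0, "dz": 45, "yaw": 0, "claw": 1}, {"dx": -40, "dy": 20, "dz": 10, "yaw": 0, "claw": 1}, {"dx": -45, "dy": 23, "dz": 0, "yaw": 0, "claw": 1}, {"dx": -45, "dy": 23, "dz": 0, "yaw": 0, "claw": 1}, {"dx": -40, "dy": 20, "dz": 0, "yaw": 0, "claw": 1}, {"dx": -20, "dy": 8, "dz": 0, "yaw": 0, "claw": 1}, {"dx": 0, "dy": 0, "dz": 0, "yaw": 0, "claw": 1}]'

```text
t: 7.25
tool_pos: [0.4127, 0.1418, 0.1871]
tcp_rot: [0.119, 0.698, 0.123, -0.695]
ft_force: [0.5, -0.1, 0.4]
gripper_width: 0.065
```

Request:
arm_command --targets '[{"dx": -1, "dy": 3, "dz": -10, "yaw": 0, "claw": 1}, {"dx": 0, "dy": 0, "dz": -10, "yaw": 0, "claw": 1}, {"dx": 0, "dy": 0, "dz": -10, "yaw": 0, "claw": 1}, {"dx": 0, "dy": 0, "dz": 0, "yaw": 0, "claw": 1}]'

```text
t: 7.75
tool_pos: [0.4131, 0.1438, 0.1539]
tcp_rot: [0.118, 0.698, 0.122, -0.696]
ft_force: [0.0, 0.3, -0.6]
gripper_width: 0.095
```

```bash
python3 - <<'E'
from station import r;import cv2
o=r.observe();print(o["tool_pos"],o["gripper_width"])
f=r.grab_frame("scene");g=r.grab_frame("top")
import numpy as np
cv2.imwrite("pics/pre.png",np.hstack([cv2.resize(f["frame"][110:260,260:410],(400,400)),cv2.resize(g["frame"][180:330,180:330],(400,400))]))
E
```

```text
[0.41308454 0.14375603 0.15392221] 0.09504845729387124
```

View pics/pre.png

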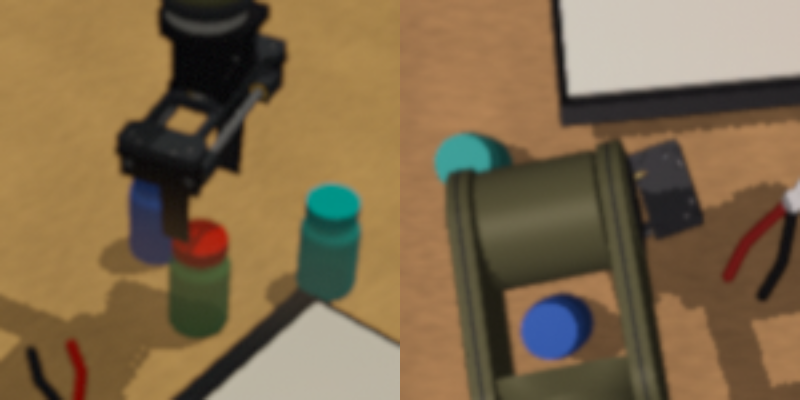

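The crop shows the open jaws straddling the red lid, at crop (205,240), with the blue and turquoise jars clear of the fingers. Next I descend.

Request:
arm_command --targets '[{"dx": -1, "dy": 1, "dz": -20, "yaw": 0, "claw": 1}, {"dx": 0, "dy": 0, "dz": -20, "yaw": 0, "claw": 1}, {"dx": 0, "dy": 0, "dz": -20, "yaw": 0, "claw": 1}, {"dx": 0, "dy": 0, "dz": -20, "yaw": 0, "claw": 1}, {"dx": 0, "dy": 0, "dz": -10, "yaw": 0, "claw": 1}, {"dx": 0, "dy": 0, "dz": 0, "yaw": 0, "claw": 1}]'

```text
t: 8.6
tool_pos: [0.4162, 0.1454, 0.0665]
tcp_rot: [0.118, 0.701, 0.122, -0.693]
ft_force: [-0.1, 0.3, 1.1]
gripper_width: 0.0951
```

Request:
arm_command --targets '[{"dx": 0, "dy": 0, "dz": 0, "yaw": 0, "claw": 0.3}, {"dx": 0, "dy": 0, "dz": 0, "yaw": 0, "claw": -1}, {"dx": 0, "dy": 0, "dz": 0, "yaw": 0, "claw": -1}, {"dx": 0, "dy": 0, "dz": 0, "yaw": 0, "claw": -1}, {"dx": 0, "dy": 0, "dz": 0, "yaw": 0, "claw": -1}, {"dx": 0, "dy": 0, "dz": 0, "yaw": 0, "claw": -1}, {"dx": 0, "dy": 0, "dz": 0, "yaw": 0, "claw": -1}]' --grip_force 30

```text
t: 9.48
tool_pos: [0.4182, 0.146, 0.0694]
tcp_rot: [0.118, 0.703, 0.122, -0.691]
ft_force: [-0.1, 0.1, 1.1]
gripper_width: 0.0551
```

Request:
arm_command --targets '[{"dx": 0, "dy": 0, "dz": 20, "yaw": 0, "claw": -1}, {"dx": 0, "dy": 0, "dz": 30, "yaw": 0, "claw": -1}, {"dx": 0, "dy": 0, "dz": 40, "yaw": 0, "claw": -1}, {"dx": 10, "dy": -5, "dz": 30, "yaw": 0, "claw": -1}, {"dx": 30, "dy": -18, "dz": 0, "yaw": 0, "claw": -1}, {"dx": 40, "dy": -26, "dz": 0, "yaw": 0, "claw": -1}, {"dx": 40, "dy": -26, "dz": 0, "yaw": 0, "claw": -1}, {"dx": 35, "dy": -25, "dz": 0, "yaw": 0, "claw": -1}, {"dx": 20, "dy": -14, "dz": 0, "yaw": 0, "claw": -1}]'

```text
t: 10.6
tool_pos: [0.5826, 0.0267, 0.172]
tcp_rot: [-0.119, -0.69, -0.123, 0.703]
ft_force: [0.4, 0.3, -6.6]
gripper_width: 0.0554
```

```bash
python3 - <<'E'
from station import r;import cv2,numpy as np
from h import *
f=r.grab_frame("scene");o=r.observe();q=o["tcp_rot"]
print(o["tool_pos"],o["ft_force"],o["gripper_width"]);print(R.from_quat([q[1],q[2],q[3],q[0]]).as_matrix().round(3))
cv2.imwrite("pics/held.png",cv2.resize(f["frame"][80:400,220:540],(600,600)))
E
```

```text
[0.58432923 0.02512114 0.17176026] [ 2.14316538 -1.97445855 -6.55776431] 0.055059419190877264
[[-0.018  0.336 -0.942]
 [ 0.002 -0.942 -0.336]
 [-1.    -0.007  0.016]]
```

View pics/held.png

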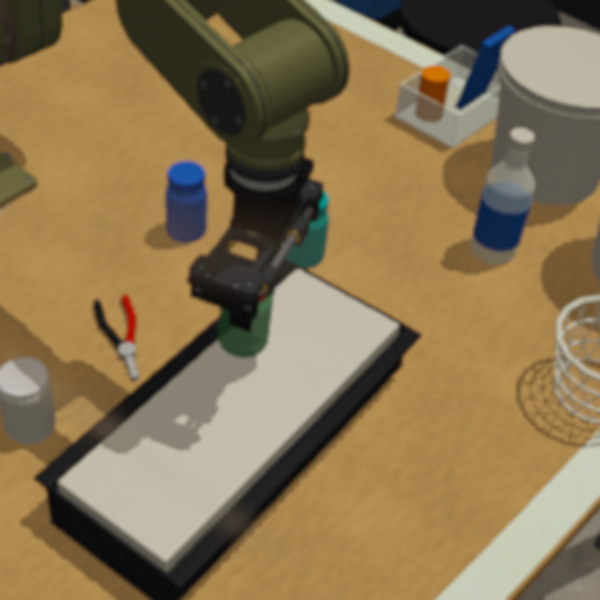

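The picture shows the jar held upright at about (243,325) over the near half of the board, with the neighbours untouched. I move over the crossbar and lower it.

Request:
arm_command --targets '[{"dx": 15, "dy": -2, "dz": -5, "yaw": 0, "claw": -1}, {"dx": 10, "dy": 0, "dz": -5, "yaw": 0, "claw": -1}, {"dx": 0, "dy": 0, "dz": 0, "yaw": 0, "claw": -1}]'

```text
t: 11.02
tool_pos: [0.6063, 0.0226, 0.1543]
tcp_rot: [-0.118, -0.686, -0.123, 0.707]
ft_force: [-0.8, -0.5, -6.5]
gripper_width: 0.0555
```

```bash
cat > o.py <<'E'
from station import r
from h import *
o=r.observe();q=o["tcp_rot"]
print(o["tool_pos"],o["ft_force"],o["gripper_width"],R.from_quat([q[1],q[2],q[3],q[0]]).as_matrix()[:,0].round(3))
E
python3 o.py
```

```text
[0.60633231 0.02256762 0.15431319] [-0.77226437 -0.48135932 -6.49395899] 0.055492073416585554 [-0.03   0.002 -1.   ]
```

Request:
arm_command --targets '[{"dx": 2, "dy": 0, "dz": -4, "yaw": 0, "claw": -1}]'

```text
t: 11.15
tool_pos: [0.6078, 0.0229, 0.1498]
tcp_rot: [-0.118, -0.686, -0.123, 0.707]
ft_force: [0.2, -0.1, -6.3]
gripper_width: 0.0553
```

Request:
arm_command --targets '[{"dx": 1, "dy": 0, "dz": -2, "yaw": 0, "claw": -1}]'

```text
t: 11.28
tool_pos: [0.6082, 0.0232, 0.1472]
tcp_rot: [-0.118, -0.686, -0.123, 0.708]
ft_force: [-0.2, 0.6, -7.0]
gripper_width: 0.055
```

Request:
arm_command --targets '[{"dx": 1, "dy": 0, "dz": -1.5, "yaw": 0, "claw": -1}]'

```text
t: 11.4
tool_pos: [0.609, 0.0234, 0.1458]
tcp_rot: [-0.118, -0.686, -0.123, 0.708]
ft_force: [-1.0, 0.5, -6.4]
gripper_width: 0.0549
```

Request:
arm_command --targets '[{"dx": 0, "dy": 0, "dz": -1.5, "yaw": 0, "claw": -1}]'

```text
t: 11.52
tool_pos: [0.6091, 0.0235, 0.1445]
tcp_rot: [-0.118, -0.686, -0.123, 0.707]
ft_force: [0.2, -0.2, -5.3]
gripper_width: 0.0553
```

Request:
arm_command --targets '[{"dx": 0, "dy": -1, "dz": -1, "yaw": 0, "claw": -1}]'

```text
t: 11.65
tool_pos: [0.6092, 0.0228, 0.1442]
tcp_rot: [-0.118, -0.686, -0.124, 0.707]
ft_force: [-1.1, 0.1, -3.8]
gripper_width: 0.055
```

```bash
python3 o.py; python3 t.py
```

```text
[0.60919874 0.02283189 0.14415564] [-1.06280641  0.09504333 -3.81548343] 0.054963342427368465 [-0.031  0.003 -1.   ]
scene (array([ 0.0023, -0.003 ,  0.0741]), np.int64(7388), np.float64(0.0016))
top (array([ 0.0011, -0.0006,  0.0746]), np.int64(3682), np.float64(0.002))
[0.60930701 0.02266799 0.1442047 ] [-0.76625099  1.45576487 -4.95169708] 11.75
```

Request:
arm_command --targets '[{"dx": 0, "dy": 0, "dz": -1.5, "yaw": 0, "claw": -1}]'

```text
t: 11.88
tool_pos: [0.6095, 0.0228, 0.1436]
tcp_rot: [-0.118, -0.686, -0.123, 0.707]
ft_force: [-2.9, 2.4, -0.4]
gripper_width: 0.0551
```

Request:
arm_command --targets '[{"dx": 0, "dy": 0, "dz": -1, "yaw": 0, "claw": -1}]' --grip_force 8

```text
t: 12.0
tool_pos: [0.6097, 0.0227, 0.1435]
tcp_rot: [-0.118, -0.687, -0.123, 0.707]
ft_force: [-3.3, 0.4, -0.4]
gripper_width: 0.0551
```

Request:
arm_command --targets '[{"dx": 0, "dy": 0, "dz": -0.5, "yaw": 0, "claw": -1}, {"dx": 0, "dy": 0, "dz": 0, "yaw": 0, "claw": -1}]' --grip_force 3

```text
t: 12.25
tool_pos: [0.6099, 0.0227, 0.1438]
tcp_rot: [-0.118, -0.687, -0.123, 0.707]
ft_force: [-2.5, -1.1, -1.7]
gripper_width: 0.0555
```

```bash
python3 t.py; python3 o.py
```

```text
scene (array([ 0.0025, -0.0031,  0.0736]), np.int64(7355), np.float64(0.0016))
top (array([ 0.0005, -0.002 ,  0.0742]), np.int64(3693), np.float64(0.002))
[0.60991674 0.02263563 0.14370667] [-2.97509282  0.72041153 -0.7620975 ] 12.35
[0.60991674 0.02263563 0.14370667] [-2.97509282  0.72041153 -0.7620975 ] 0.0556733051562031 [-0.029  0.003 -1.   ]
```

The board is level and carries most of the jar's weight. Now I open the jaws.

Request:
arm_command --targets '[{"dx": 0, "dy": 0, "dz": 0, "yaw": 0, "claw": 0.35}, {"dx": 0, "dy": 0, "dz": 0, "yaw": 0, "claw": 0.6}, {"dx": 0, "dy": 0, "dz": 0, "yaw": 0, "claw": 1}, {"dx": 0, "dy": 0, "dz": 0, "yaw": 0, "claw": 1}, {"dx": 0, "dy": 0, "dz": 0, "yaw": 0, "claw": 1}]'

```text
t: 12.98
tool_pos: [0.6127, 0.0219, 0.1461]
tcp_rot: [-0.119, -0.689, -0.122, 0.704]
ft_force: [-0.2, 0.7, 0.4]
gripper_width: 0.0937
```

```bash
python3 t.py; python3 o.py
```

```text
scene (array([ 0.0024, -0.0023,  0.0733]), np.int64(7373), np.float64(0.0016))
top (array([ 0.001 , -0.0035,  0.0739]), np.int64(3706), np.float64(0.002))
[0.61261168 0.02198305 0.14598328] [ 0.03688015 -0.10780224 -0.24501595] 13.075
[0.61261168 0.02198305 0.14598328] [ 0.03688015 -0.10780224 -0.24501595] 0.0948625182132747 [-0.022  0.001 -1.   ]
```

Released with the board level. I lift straight up and move away.

Request:
arm_command --targets '[{"dx": 0, "dy": 0, "dz": 15, "yaw": 0, "claw": 1}, {"dx": 0, "dy": 0, "dz": 30, "yaw": 0, "claw": 1}, {"dx": 0, "dy": 0, "dz": 40, "yaw": 0, "claw": 1}, {"dx": 0, "dy": 0, "dz": 45, "yaw": 0, "claw": 1}, {"dx": 0, "dy": 0, "dz": 30, "yaw": 0, "claw": 1}, {"dx": -40, "dy": -30, "dz": 10, "yaw": 0, "claw": 1}, {"dx": -45, "dy": -35, "dz": 0, "yaw": 0, "claw": 1}, {"dx": -45, "dy": -35, "dz": 0, "yaw": 0, "claw": 1}, {"dx": -30, "dy": -30, "dz": 0, "yaw": 0, "claw": 1}, {"dx": 0, "dy": 0, "dz": 0, "yaw": 0, "claw": 1}]'

```text
t: 14.32
tool_pos: [0.4479, -0.1108, 0.3335]
tcp_rot: [-0.122, -0.693, -0.121, 0.7]
ft_force: [0.9, -0.8, -0.3]
gripper_width: 0.0954
```

```bash
python3 t.py; python3 - <<'E'
from station import r;import cv2,numpy as np
from h import *
f=r.grab_frame("scene");g=r.grab_frame("top")
for n,i in(("scene",f),("top",g)):
    h=cv2.cvtColor(i["frame"],cv2.COLOR_BGR2HSV)
    m=cv2.inRange(h,(0,120,90),(6,255,255))|cv2.inRange(h,(172,120,90),(180,255,255))
    uv=np.argwhere(m)[:,::-1];p=cloud(i,uv);k=(p[:,2]>.13)&(p[:,2]<.2)&(p[:,0]>.5);p=p[k]
    if len(p): d=np.median(p,0);print(n,len(p),d,"max z",np.percentile(p[:,2],95))
    if len(p): print(" ray mid z=.174",onplane(i,[uv[k].mean(0)],.174))
cv2.imwrite("pics/end.png",f["frame"])
E
```

```text
scene (array([ 0.0024, -0.0026,  0.0733]), np.int64(7509), np.float64(0.0016))
top (array([0.0005, 0.0014, 0.0739]), np.int64(6435), np.float64(0.002))
[ 0.4492593  -0.10956532  0.33310276] [0.39056334 0.15767888 0.95279148] 14.425
scene 405 [0.60021167 0.01828632 0.17324089] max z 0.17579630146200206
 ray mid z=.174 [[0.60099167 0.0176132  0.174     ]]
top 400 [0.59705327 0.02158874 0.17385666] max z 0.17783881251613007
 ray mid z=.174 [[0.59727212 0.02171925 0.174     ]]
```

View pics/end.png

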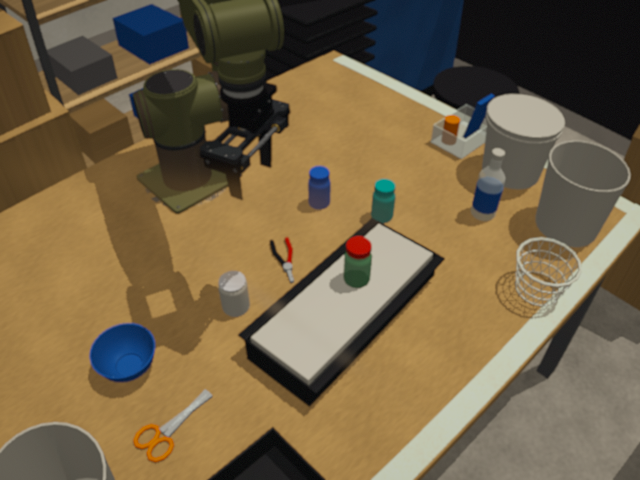

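The jar stands upright at (358,262) with its lid top at 0.174 m. The board is level, everything else is in place and the gripper is clear, so I hand the job in.

```bash
python3 -c "
from station import r
print(r.finish_job())"
```

```text
the job is handed in; nothing more can be done
None
```

The green jar with the red lid now stands upright on the board over the crossbar, let go, and the job is handed in (14.4 s on the robot's clock); no verdict was reported.

- **Finding the crossbar:** I pressed at board y of about 0, +38 and +65 mm, and the board tilted about +0.05, 0 and −0.017 rad. The bar's centre line therefore lies near +39 mm. I held the press at +38 mm for about 0.7 s and the board stayed level.
- **Press forces:** The presses went up to about 9 N, more than the 5 N asked for but well under the 20 N limit.
- **Last checks:** Relative to its slope at rest, the board was level within about 0.001 rad after release. The lid top was at 0.174 m, as it should be for an upright jar on the board. The jar is at about (0.60, 0.02), within a few mm of the centre line. In the last picture the other things looked to be where they started.
- **Disagreements:** The two cameras differed by about 4 mm on the jar's position. The tool's tilt drifted by about 0.045 rad while it held the jar; the jar looked upright in the picture after release, but I did not measure its tilt.

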